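Seat a reel spindle in the drill jig against its spring plunger and hold it for drilling

ROBOT

A 6-joint arm with a two-finger parallel gripper is mounted at the origin on the work surface; the furniture and walls round the work are solid. World frame = base frame: x ahead of the robot, y to its left, z up, the work surface at z = 0. Lengths are in mm, angles in rad, forces in N, time in s.
With the tool pointing down it reaches from about 350 to 875 mm from the base axis. Payload 4.2 kg.
Tool frame: the origin (TCP) lies at the very end of the fingers, on their centre line; the grasp point (between the pads) lies 19 mm behind it; z points along the fingers, y is the direction in which the jaws open and shut (so a half turn about z gives the same grasp; the last joint's range is limited). The gripper opens to 85 mm and grips with 20 to 120 N. Pads are 22 mm wide; open, the fingers measure 114 mm over their backs; the gripper's body (76 mm by 85 mm) begins 54 mm behind the grasp point. The pads swing forward as they close: fully open they stand 13 mm farther back than shut.
Start: joints at [-1.054, 0.385, 0.008, 0, -1.194, -0.259], TCP at [159.363, -604.32, 231.312] pointing down, gripper open.
Joint ranges: [-3.14, 3.14], [-1.21, 2.06], [-1.07, 1.41], [-3.16, 2.05], [-2.99, -0.16], [-3.1, 3.1]. Speed limits (rad/s): [2.79, 2.79, 3.14, 3.14, 3.14, 3.14].

INTERFACE

Orientations are given as a unit quaternion [x, y, z, w].
In Python, from bench import arm, optics, job gives the robot as it stands.
- The arm moves only by the tool send_rows, never from a script. Its argument "steps" is a list that holds one entry, the list of rows, each a list of 5 numbers: the shift along the tool's x, y, z in cm, then the turn about the tool's z in rad, then the opening, from 0 (shut) to 1 (fully open). A call has 1 to 10 rows; each row shifts and turns the pose as measured when the row begins, along the tool's axes as they then stand; what a row does not reach is not made up. A row lasts 1/12 s, in which the tool goes at most 41.7 mm and 7.16 degrees, less where a joint would pass 70% of its speed; a pose out of reach is approached as far as the arm can. A call with a gripper value outside its range is refused whole. The fingers move at their own pace and stop on an object; the grip force is fixed at half the most. Time passes only in rows, so rows that do not move let the fingers close. It gives the time, the measured TCP pose, the force and the opening at its end, in the units of the state.
- arm.read_state(): the state, without advancing time (a new reading comes with each control period).
- optics.get_image(name): name is "scene" or "side" or "wrist"; returns (picture, depth): 384x512x3 uint8, blue, green, red; 384x512 float32, mm along the optical axis (not along the pixel's ray), 0 where there is no reading.
- optics.get_calibration(name): a dict with "K" (3x3 intrinsics, pixels), "rvec" (rotation vector, rad) and "tvec" (3), from world to camera coordinates, as OpenCV has them; the wrist camera has in their place "hand_eye" (4x4, takes a point from camera to tool coordinates, whose origin is the TCP and whose axes are the flange's). Camera axes: x right, y down, z forward; pixel columns grow to the right and rows downward; lengths in mm; the calibration is good to about 2 mm. The wrist camera is an equidistant fisheye: a pixel r from the principal point sees the ray r / f radians off the axis. A picture is of the moment at which its call begins: read the wrist's pose just before it. get_calibration takes no time and is no camera call.
- job.job_done(): hands the job in, once; it reports no verdict.
The state is a dict: "clock": time; "joints": joint angles; "joint_vel": joint speeds; "joint_efforts": joint torques, N m; "position": TCP position; "ee_rot": TCP orientation; "contact_force": force on the tool from outside, world axes, zero at the start; "wrist_torque": the same for the moment, N m; "gripper_width": finger opening in mm.
Only numpy, scipy, OpenCV 4.12 (cv2) and the standard library are available. Lean on these libraries where they do the work, as an engineer would, in place of code of your own. Each camera call takes 0.05 s, during which the arm holds its last target. There are 200 camera calls.

TASK

Lay the aluminium reel spindle in the two V rests of the drill jig, thin end towards the bored block, and slide it through the bore against the spring plunger until it is hard against the stop face; the plunger is set differently each time, so feel for the solid stop and do not ram it. Finish while still gripping the spindle and holding it home in the rests with a steady push of about 15 N, because the spring would push it out and I drill the cross hole while you hold. Leave the mug, the tape roll and the spice jar where they are.

Things in the scene. Friction and masses are not known exactly. Their poses are not given: they have to be found in the camera images.
- spindle_mid (a point): Loose aluminium reel spindle, 0.23 kg: round bar 24 mm thick, 180 mm long, with one end turned down to a stub 16 mm thick, 32 mm long. Starts lying on the table right of the bag sealer. This point: on its axis, halfway along the 24 mm part (12 mm above the table). Its y axis runs along the spindle towards the thin end: shoulder at +90 mm, tip at +122 mm, thick end at -90 mm; x and z turn as it rolls.
- spindle_tip (a point): Centre of the end face of the spindle's thin end; same axes as spindle_mid.
- spindle: The spindle as a whole, named for the rules. Its origin lies 12 mm off its axis beside spindle_mid and goes round as it rolls: use spindle_mid. Carry it high: the bag sealer between it and the jig has a raised arm, 220 mm high at its black grip, and the machine overhead hangs 0.47 m above the table, nearest corner at x = 0.62, y = 0.17 m.
- seat_axis (a point): Drill jig (steel base plate 270 x 90 x 12 mm with grey blocks), bolted down left of the sealer. This point, 45 mm above the table, is where spindle_mid lies when seated with the plunger at its middle setting. y = level push direction, along the axis of rests, bore and plunger; z up. To lie in both rests with its tip short of the bored block, spindle_mid must be 24 to 40 mm behind (-y) this point.
- rest_near (a point): Middle of the rear V rest, on the seating axis: 20 mm long, 56 mm wide, 90 degree V whose faces hold the 24 mm bar centred on this axis; block top 1 mm above the axis. 83 mm along -y from seat_axis. Between the two rests is a bay for the fingers, 112 mm long, its floor 33 mm below the axis. Axes as seat_axis.
- rest_far (a point): Middle of the front V rest, like the rear one but 22 mm long, 50 mm along +y from seat_axis.
- bore (a point): Mouth of the bored block, on the seating axis, 99 mm along +y from seat_axis: block 56 mm wide, 18 mm thick, with a 21 mm round bore along y that only the thin end passes. A steel drill bush stands on top, 35 mm above the axis. 15 mm beyond it is the end block, 27 mm thick, top 33 mm above the axis.
- stop_face (a point): Centre of the flat stop face of the spring plunger, a 16 mm threaded steel body screwed through the end block on the seating axis. The spindle's tip stops on it; it does not yield. 122 mm along +y from seat_axis, plus or minus 6 mm as it is set. y = push direction.
- plunger: The spring plunger as a whole with its nose, named for the rules; origin and axes as stop_face.
- nose (a joint): Sprung brass nose of the plunger, 8 mm thick, standing out 10 mm from the stop face towards the spindle. 0 = fully out, grows in metres as it is pushed in; 0.010 = flush, spindle on the stop face (range ends at 0.0118). The spring pushes back with 3 N at 0, rising evenly to 6 N when flush.
- mug_mid (a point): Bystander: striped tea mug, 86 mm wide, 120 mm over its handle, 90 mm high; centre at half height.
- tape_roll_mid (a point): Bystander: the roll of masking tape nearest the jig, lying flat, 100 mm wide, 25 mm high; centre at half height.
- spice_jar_mid (a point): Bystander: spice jar, 47 mm wide, 98 mm high; centre at half height.

How it is judged:
By the outcome, as a careful person would: the job done as asked, in the order asked, and still so for the second after the job is handed in, while the arm keeps its last pose, push and grip.
It also fails if it takes over 54 s, if anything falls off the work surface, if the arm or the gripper's body presses on something with over 40 N, if the wrist force passes 120 N, or if a joint passes its speed limit or range.

## Working session

There is one attempt and no reset: what is moved stays moved. The work goes in short steps, Python scripts to look and compute and a tool call to move; the robot and the scene stay as the last step left them, time stands still between calls to the robot, and variables do not carry over. Pictures are saved under pics/ and viewed, about 8 in all and at most 12, crops included, and the job is handed in when it is done.

Besides the shell and the picture viewer there is one more tool, called after "Emit:" as name(argument=value, ...) on one line, values as JSON. send_rows: Moves the arm, as the interface text tells. Its arguments: {"type":"object","properties":{"steps":{"type":"array","items":{"type":"array","items":{"type":"array","items":{"type":"number"}}}}},"required":["steps"]}

```bash
mkdir -p pics; ls; python3 - <<'E'
from bench import arm, optics
import cv2,numpy as np
print(arm.read_state())
for n in("scene","side"):
    p,d=optics.get_image(n); cv2.imwrite(f"pics/{n}0.png",p); np.save(f"pics/{n}0.npy",d)
    c=optics.get_calibration(n);print(n,c)
    R=cv2.Rodrigues(np.array(c["rvec"]))[0]; print("cam pos",-R.T@np.array(c["tvec"]).ravel())
print(optics.get_calibration("wrist"))
E
```

```text
pics
{'clock': 0.0, 'joints': array([-1.05439344e+00,  3.85568850e-01,  6.62723412e-03, -4.91880220e-04,
       -1.19398679e+00, -2.58608454e-01]), 'joint_vel': array([-0.00067702, -0.00046643,  0.00070219,  0.00133044,  0.00064107,
       -0.0004074 ]), 'joint_efforts': array([-2.77625850e-04, -3.92285728e+01,  1.88398200e+01,  4.18623358e+00,
       -4.66725411e-03, -9.69663176e-07]), 'position': array([ 159.21822882, -603.78114924,  230.21576193]), 'ee_rot': array([-1.28450524e-01,  9.91715319e-01,  1.07337711e-03, -1.91195054e-04]), 'contact_force': array([ 0.12665451,  0.79276654, -0.47881607]), 'wrist_torque': array([-0.0214841 , -0.05452815, -0.01574083]), 'gripper_width': 85.23292645080355}
scene {'K': array([[387.48980006,   0.        , 253.69595841],
       [  0.        , 387.48980006, 188.0419846 ],
       [  0.        ,   0.        ,   1.        ]]), 'rvec': array([ 1.6800615 , -1.7458731 ,  0.80505555]), 'tvec': array([ 82.23634888, 406.95580561, 915.55539765])}
cam pos [-428.07097353   99.35083609  904.15827372]
side {'K': array([[459.78470716,   0.        , 256.39388977],
       [  0.        , 459.78470716, 192.35619129],
       [  0.        ,   0.        ,   1.        ]]), 'rvec': array([ 2.09702491,  0.0290121 , -0.04237598]), 'tvec': array([-522.91858468,   80.16109526, 1233.9215806 ])}
cam pos [  574.38327453 -1005.47312255   679.36718218]
{'K': array([[297.31863964,   0.        , 258.22674934],
       [  0.        , 297.31863964, 193.66727406],
       [  0.        ,   0.        ,   1.        ]]), 'hand_eye': array([[-8.53244043e-05, -9.58833084e-01, -2.83970263e-01,
         7.19826093e+01],
       [ 9.99999989e-01, -1.15255110e-04,  8.86924181e-05,
         2.73311443e-01],
       [-1.17770249e-04, -2.83970253e-01,  9.58833083e-01,
        -1.43354952e+02],
       [ 0.00000000e+00,  0.00000000e+00,  0.00000000e+00,
         1.00000000e+00]])}
```

View pics/scene0.png

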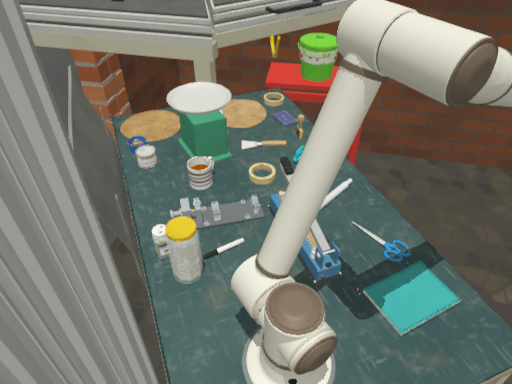

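View pics/side0.png

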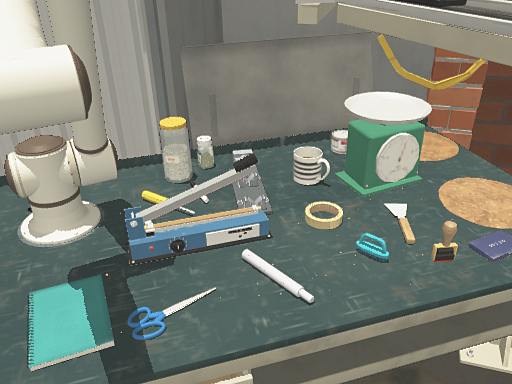

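The scene view shows the jig at about (170–265, 195–228). The side view shows the spindle from (243,254) to a thin end at (312,300), with the sealer's raised arm up to its grip at (245,163).

```bash
cat > h.py <<'E'
import cv2,numpy as np
from bench import arm, optics
from scipy.spatial.transform import Rotation as Ro
def cal(n):
    c=optics.get_calibration(n);return np.array(c["K"]),cv2.Rodrigues(np.array(c["rvec"]))[0],np.array(c["tvec"]).ravel()
def cloud(n,d):
    K,R,t=cal(n);v,u=np.mgrid[:384,:512]
    P=np.stack([(u-K[0,2])/K[0,0]*d,(v-K[1,2])/K[1,1]*d,d],-1)
    return (P-t)@R      # world points HxWx3
def plane(n,uv,z):
    K,R,t=cal(n);r=np.array([(uv[0]-K[0,2])/K[0,0],(uv[1]-K[1,2])/K[1,1],1])@R;c=-R.T@t
    return c+r*(z-c[2])/r[2]
E
python3 - <<'E'
from h import *
s=cv2.imread("pics/scene0.png");e=cv2.imread("pics/side0.png")
a=cv2.resize(s[180:240,160:280],(800,400),interpolation=cv2.INTER_CUBIC)
cv2.imwrite("pics/jig0.png",a)
P=cloud("side",np.load("pics/side0.npy"))
# spindle: points 8<z<30, in region
h=cv2.cvtColor(e,cv2.COLOR_BGR2HSV)
m=((h[...,1]<60)&(h[...,2]>120)).astype(np.uint8);m[:245]=0;m[305:]=0;m[:,:235]=0;m[:,320:]=0
n,l,st,_=cv2.connectedComponentsWithStats(m);k=1+st[1:,4].argmax();print(st[k])
q=P[l==k];q=q[(q[:,2]>5)&(q[:,2]<40)];print(len(q),np.percentile(q[:,2],[5,50,95]))
top=q
mu=top[:,:2].mean(0);w=np.linalg.svd(top[:,:2]-mu,full_matrices=False)[2][0];w*=np.sign(w[0])
tt=(q[:,:2]-mu)@w;print("mean",mu,"dir",w,"ang",np.arctan2(w[1],w[0]),"ext",tt.min(),tt.max())
nrm=np.array([-w[1],w[0]])
o=(q[:,:2]-mu)@nrm
for a0 in np.arange(-110,110,12):
    b=(tt>a0)&(tt<a0+12)
    if b.sum(): print(round(a0),b.sum(),o[b].min().round(1),o[b].max().round(1),q[b,2].max().round(1),(q[b].mean(0)).round(1))
# jig
S=cloud("scene",np.load("pics/scene0.npy"))
np.set_printoptions(suppress=True,precision=0)
print(S[190:230:5,165:275:10].reshape(-1,3)) if 0 else None
for n,C,box in(("scene",S,(185,235,165,275)),):
    c=C[box[0]:box[1],box[2]:box[3]].reshape(-1,3)
    for lo,hi in((5,18),(42,52),(52,95)):
        k=c[(c[:,2]>lo)&(c[:,2]<hi)];print(lo,hi,len(k),k.min(0),k.max(0),k.mean(0))
E
```

```text
[241 249  73  54 900]
851 [ 9.37376678 19.96830774 24.58025412]
mean [ 575.36899891 -227.40771909] dir [ 0.70178394 -0.71238986] ang -0.7928977517783435 ext -110.67695706879955 101.53759100178551
-110 41 -6.0 16.0 25.4 [ 503.2 -152.4   19.5]
-98 41 -6.4 11.1 28.4 [ 510.8 -161.9   19.3]
-86 42 -6.1 13.1 25.2 [ 519.6 -169.9   19.7]
-74 43 -7.5 12.4 26.0 [ 527.8 -178.7   19.6]
-62 41 -7.8 14.7 25.4 [ 535.4 -187.4   19.2]
-50 54 -7.1 15.5 25.6 [ 544.6 -195.7   19.5]
-38 44 -7.3 15.6 25.8 [ 553.3 -205.1   19.2]
-26 47 -8.1 15.2 25.3 [ 561.1 -213.5   19. ]
-14 49 -7.3 10.8 26.1 [ 569.6 -222.3   19.9]
-2 49 -7.4 12.6 27.6 [ 577.9 -230.5   18.8]
10 51 -7.9 15.2 25.8 [ 586.5 -239.1   19.5]
22 50 -7.5 11.2 25.7 [ 594.4 -248.1   19.7]
34 57 -8.2 14.6 25.8 [ 602.9 -256.4   19.2]
46 55 -8.3 14.0 25.2 [ 611.2 -265.5   19.7]
58 69 -7.6 14.9 25.0 [ 620.8 -273.2   17.9]
70 38 -4.8 10.2 21.8 [ 628.9 -280.8   16.2]
82 40 -4.5 9.4 22.6 [ 637.8 -289.2   17. ]
94 37 -5.5 9.1 20.5 [ 645.7 -296.5   15.1]
5 18 1143 [432.  -4.   5.] [646. 286.  18.] [496. 150.  10.]
42 52 161 [440.  -6.  42.] [543. 328.  52.] [484. 178.  46.]
52 95 283 [331.  -3.  52.] [530. 329.  91.] [464. 265.  70.]
```

View pics/jig0.png

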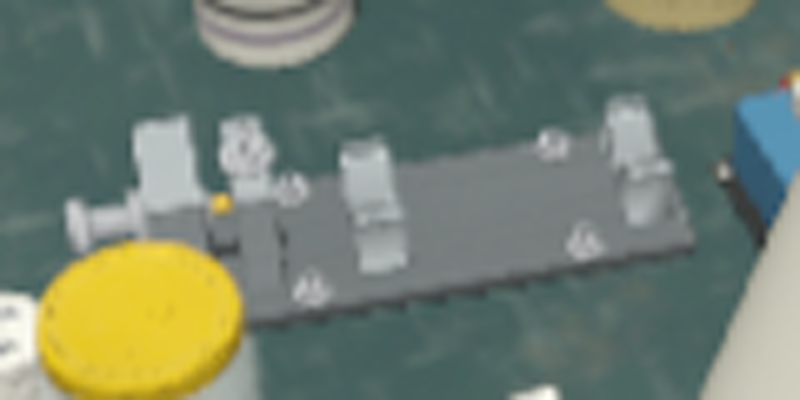

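The crop shows the V rests at (375,205) and (640,160). The bored block with its drill bush is at (250,200), the brass nose at (222,203) and the end block on the left, so the push direction is leftwards in the picture, roughly world +y. A big jar hides a corner of the plate.

Next I'll work out a rough jig pose and move to look from above.

```bash
python3 - <<'E'
from h import *
np.set_printoptions(suppress=True,precision=1)
S=cloud("scene",np.load("pics/scene0.npy"))
f=lambda x,y:(160+x*120/800,180+y*60/400)
for nm,x,y,z in(("rear rest top far",632,110,46),("rear top near",645,172,46),("front far",365,152,46),("front near",385,212,46),("endblock top",163,130,78),("bush",245,150,80),("nose",222,203,45),("plate corner rearnear",692,243,12),("plate edge near",250,322,12),("bolt",585,240,12),("bolt2",312,290,12),("bolt3",553,145,12),("bolt4",292,188,12)):
    uv=f(x,y);print(nm,plane("scene",uv,z),S[int(round(uv[1])),int(round(uv[0]))])
E_=cloud("side",np.load("pics/side0.npy"))
print("jar lid", S[222:240:4,170:196:6].reshape(-1,3)); print("grip",E_[155:170:5,238:256:6].reshape(-1,3))
E
```

```text
rear rest top far [531.9  58.1  46. ] [538.5  57.1  42.3]
rear top near [486.5  53.6  46. ] [487.4  52.8  44.3]
front far [506.  189.9  46. ] [507.4 189.3  43.8]
front near [463.4 178.8  46. ] [466.8 178.4  41.8]
endblock top [490.3 283.1  78. ] [489.9 284.7  76.3]
bush [472.5 242.8  80. ] [480.5 243.1  74.9]
nose [473.6 257.2  45. ] [469.3 257.2  51.1]
plate corner rearnear [471.1  31.1  12. ] [488.   29.2  -2.7]
plate edge near [426.1 243.5  12. ] [431.6 242.7   7.6]
bolt [475.2  83.4  12. ] [471.   82.6  16.2]
bolt2 [446.2 215.3  12. ] [442.7 214.3  13.2]
bolt3 [544.6  97.8  12. ] [539.4  97.7  15.6]
bolt4 [517.8 229.1  12. ] [514.5 227.9  16. ]
jar lid [[285.8 288.4 184.8]
 [287.3 273.3 182.8]
 [289.1 258.3 180.4]
 [286.1 242.2 182.8]
 [285.2 226.5 183.1]
 [274.5 287.4 181.7]
 [271.3 271.3 184.3]
 [275.2 256.9 179.8]
 [273.6 241.3 180.9]
 [271.3 225.5 182.6]
 [260.  285.5 182.1]
 [259.8 270.4 181.6]
 [257.5 254.7 183.5]
 [260.  240.1 180.2]
 [257.1 224.4 182.7]
 [243.8 283.2 184.6]
 [244.1 268.3 183.7]
 [244.3 253.4 182.8]
 [242.8 238.2 183.8]
 [252.5 225.  172.8]
 [236.6 283.2 177.7]
 [229.9 266.6 184.4]
 [230.1 251.9 183.6]
 [235.8 238.3 176.7]
 [251.5 226.3 158.9]]
grip [[458.2 266.1  72.1]
 [477.8 250.2  79.7]
 [513.9 -36.7 216.7]
 [485.4 -37.8 204.3]
 [499.8 -41.  205.9]
 [514.1 -45.2 207.9]
 [486.1 -50.9 197.8]
 [500.2 -51.4 198.1]
 [513.6 -42.2 193.5]]
```

Emit:
send_rows(steps=[[[-4, 0, -3, 0.12, 1], [-4, 0, -1, 0.12, 1], [-4, 0, 0, 0.12, 1], [-4, 0, 0, 0.12, 1], [-4, 0, 0, 0.12, 1], [-4, 0, 0, 0.12, 1], [-4, 0, 0, 0.12, 1], [-4, 0, 0, 0.12, 1], [-2, 0, 0, 0.09, 1], [0, 0, 0, 0, 1]]])

```text
clock: 0.93
position: [481.7, -669.7, 258.0]
ee_rot: [0.405, 0.914, 0.005, -0.005]
contact_force: [-0.6, 0.9, -1.6]
gripper_width: 85.4
```

Emit:
send_rows(steps=[[[2.5, 3.2, 0, 0, 1], [2.5, 3.2, 0, 0, 1], [2.5, 3.2, 0, 0, 1], [2.5, 3.2, 0, 0, 1], [2.5, 3.2, 0, 0, 1], [2.5, 3.2, 0, 0, 1], [2.5, 3.2, 0, 0, 1], [2.5, 3.2, 0, 0, 1], [2.5, 3.2, 0, 0, 1], [2.5, 3.2, 0, 0, 1]]])

```text
clock: 1.77
position: [541.2, -264.1, 245.5]
ee_rot: [0.407, 0.913, 0.009, -0.019]
contact_force: [1.0, 1.0, 1.4]
gripper_width: 85.1
```

Emit:
send_rows(steps=[[[1.5, 2.0, 0, 0, 1], [1, 1, 0, 0, 1], [0, 0, 0, 0, 1]]])

```text
clock: 2.02
position: [544.3, -216.2, 247.2]
ee_rot: [0.402, 0.915, 0.01, -0.02]
contact_force: [-0.2, -0.3, -0.2]
gripper_width: 85.4
```

```bash
cat >> h.py <<'E'
def wrist():
    s=arm.read_state();p,d=optics.get_image("wrist");c=optics.get_calibration("wrist")
    return s,p,d,c["K"],c["hand_eye"]
def wray(u,v,s,K,H):
    x=np.array([u-K[0,2],v-K[1,2]],float)/K[0,0];r=np.linalg.norm(x)+1e-12
    ray=np.array([*(np.sin(r)*x/r),np.cos(r)])
    R=Ro.from_quat(s["ee_rot"]).as_matrix()
    return R@H[:3,3]+s["position"],R@H[:3,:3]@ray
def wplane(u,v,z,s,K,H):
    c,r=wray(u,v,s,K,H);return c+r*(z-c[2])/r[2]
E
python3 - <<'E'
from h import *
import pickle
s,p,d,K,H=wrist();print(s["position"],s["ee_rot"],s["clock"])
pickle.dump((s,p,d,K,H),open("pics/w1.pkl","wb"));cv2.imwrite("pics/w1.png",p)
E
```

```text
[ 544.28057393 -216.15346445  247.23525939] [ 0.40206822  0.91535149  0.0095433  -0.01953755] 2.0167
```

View pics/w1.png

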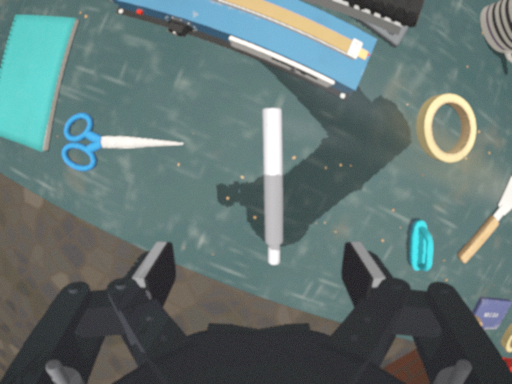

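The wrist view shows the spindle from its thick end at (272,108) to the thin tip at (274,264), with the shoulder near y=247. Nothing lies beside it, and the shadow covers the lower half.

```bash
cat >> h.py <<'E'
def spindle(p,s,K,H,box,z=12,thr=(60,110)):
    h=cv2.cvtColor(p,cv2.COLOR_BGR2HSV);m=((h[...,1]<thr[0])&(h[...,2]>thr[1])).astype(np.uint8)
    b=np.zeros_like(m);b[box[0]:box[1],box[2]:box[3]]=1;m=cv2.morphologyEx(m*b,cv2.MORPH_OPEN,np.ones((3,3)))
    n,l,st,_=cv2.connectedComponentsWithStats(m);k=1+st[1:,4].argmax();return l==k,st[k]
E
python3 - <<'E'
from h import *
import pickle
np.set_printoptions(suppress=True,precision=3)
s,p,d,K,H=pickle.load(open("pics/w1.pkl","rb"))
m,st=spindle(p,s,K,H,(95,275,250,300));print(st)
v,u=np.nonzero(m)
X=np.array([wplane(a,b,12,s,K,H)[:2] for a,b in zip(u,v)])
(c,sz,an)=cv2.minAreaRect(X.astype(np.float32));print(c,sz,an)
rows=[]
for r in range(115,242,3):
    cc=u[v==r]; rows.append([(cc.min()+cc.max())/2,r])
A=np.array([wplane(a,b,12,s,K,H)[:2] for a,b in rows])
mu=A.mean(0);w=np.linalg.svd(A-mu)[2][0];w*=np.sign(w[0]);print("dir",w,np.degrees(np.arctan2(w[1],w[0])))
t=(X-mu)@w;lo,hi=np.percentile(t,[.3,99.7]);print("len",hi-lo)
mid=mu+w*(lo+90);mid2=mu+w*(hi-122);print("mid",mid,mid2)
R=Ro.from_quat(s["ee_rot"]).as_matrix();print(R)
E
```

```text
[ 250   95   50  180 6647]
(577.0948486328125, -220.7588348388672) (71.00687408447266, 252.28224182128906) 44.43071746826172
dir [ 0.653 -0.757] -49.234854954582765
len 249.07991335427255
mid [ 552.316 -195.529] [ 576.527 -223.613]
[[-0.676  0.736 -0.028]
 [ 0.736  0.677  0.033]
 [ 0.043  0.002 -0.999]]
```

```bash
cat > sp.py <<'E'
from h import *
import pickle,sys
np.set_printoptions(suppress=True,precision=3)
s,p,d,K,H=pickle.load(open("pics/w1.pkl","rb"))
h=cv2.cvtColor(p,cv2.COLOR_BGR2HSV);print(h[180,255:295,1:].tolist())
m,st=spindle(p,s,K,H,(95,275,250,300),thr=(40,115));print(st)
v,u=np.nonzero(m)
X=np.array([wplane(a,b,12,s,K,H)[:2] for a,b in zip(u,v)])
rows=[]
for r in range(115,242,3):
    cc=u[v==r]; rows.append([(cc.min()+cc.max())/2,r])
A=np.array([wplane(a,b,12,s,K,H)[:2] for a,b in rows])
mu=A.mean(0);w=np.linalg.svd(A-mu)[2][0];w*=np.sign(w[0]);print("dir",w,np.degrees(np.arctan2(w[1],w[0])))
t=(X-mu)@w;lo,hi=np.percentile(t,[.3,99.7]);print("len",hi-lo)
o=(X-mu)@[-w[1],w[0]];print("width",np.percentile(o,[2,98]))
mid=mu+w*(lo+90);mid2=mu+w*(hi-122);print("mid",mid,mid2)
E
python3 sp.py
```

```text
[[35, 109], [41, 93], [44, 87], [34, 89], [36, 93], [46, 88], [31, 90], [40, 96], [9, 114], [2, 145], [0, 170], [3, 183], [3, 187], [3, 190], [4, 194], [3, 196], [4, 198], [3, 199], [4, 199], [3, 196], [4, 194], [3, 192], [3, 191], [3, 192], [4, 187], [1, 178], [3, 165], [4, 137], [16, 95], [46, 83], [52, 78], [47, 82], [54, 80], [59, 78], [59, 86], [52, 79], [50, 86], [50, 82], [51, 80], [53, 82]]
[ 261   98   24  168 3148]
dir [ 0.692 -0.722] -46.20087015327756
len 226.47010590095465
width [-12.814  13.234]
mid [ 556.628 -200.53 ] [ 566.643 -210.975]
```

```bash
sed -i 's/thr=(40,115)/thr=(16,110)/' sp.py; python3 sp.py | tail -6; python3 - <<'E'
from h import *
s=arm.read_state();print(s["position"],s["ee_rot"])
E
```

```text
[[35, 109], [41, 93], [44, 87], [34, 89], [36, 93], [46, 88], [31, 90], [40, 96], [9, 114], [2, 145], [0, 170], [3, 183], [3, 187], [3, 190], [4, 194], [3, 196], [4, 198], [3, 199], [4, 199], [3, 196], [4, 194], [3, 192], [3, 191], [3, 192], [4, 187], [1, 178], [3, 165], [4, 137], [16, 95], [46, 83], [52, 78], [47, 82], [54, 80], [59, 78], [59, 86], [52, 79], [50, 86], [50, 82], [51, 80], [53, 82]]
[ 262  107   22  159 2888]
dir [ 0.694 -0.72 ] -46.04777607436978
len 216.05392964360777
width [-12.166  12.042]
mid [ 563.607 -207.857] [ 566.421 -210.775]
[ 544.23690085 -217.18096222  247.23987264] [ 0.40246936  0.91517765  0.00942171 -0.01948115]
```

Emit:
send_rows(steps=[[[-0.2, 0.2, 1.9, -0.003, 1], [-0.2, 0.2, 1.9, -0.003, 1], [-0.2, 0.2, 1.9, -0.003, 1], [-0.2, 0.2, 1.9, -0.003, 1], [-0.2, 0.2, 1.9, -0.003, 1], [-0.2, 0.2, 1.9, -0.003, 1], [-0.2, 0.2, 1.9, -0.003, 1], [-0.2, 0.2, 1.9, -0.003, 1], [-0.2, 0.2, 1.9, 0, 1], [-0.1, 0.2, 1.6, 0, 1]]])

```text
clock: 2.9
position: [563.4, -223.6, 56.8]
ee_rot: [0.393, 0.919, 0.01, -0.014]
contact_force: [-0.1, -0.3, -0.2]
gripper_width: 85.9
```

```bash
cat >> h.py <<'E'
def st():
    s=arm.read_state();R=Ro.from_quat(s["ee_rot"]).as_matrix()
    print("t",s["clock"],"pos",s["position"].round(1),"F",s["contact_force"].round(1),"w",round(s["gripper_width"],1))
    print("z",R[:,2].round(4),"yaw_y",np.degrees(np.arctan2(R[1,1],R[0,1])).round(2),"j",s["joints"].round(3));return s,R
def go(T,yaw):
    s,R=st();d=R.T@(np.array(T)-s["position"])/10
    e=(np.degrees(np.arctan2(R[1,1],R[0,1]))-yaw+180)%360-180
    print("shift cm",d.round(2),"turn",np.radians(e).round(3))
E
python3 -c "
from h import *
go((565,-209.3,3),44)"
```

```text
t 2.9 pos [ 563.4 -223.6   56.8] F [-0.1 -0.3 -0.2] w 85.9
z [-0.0182  0.0285 -0.9994] yaw_y 43.7 j [-0.124  0.536 -0.214 -0.035 -0.842 -2.231]
shift cm [0.74 1.07 5.41] turn -0.005
```

Emit:
send_rows(steps=[[[0.2, 0.3, 1.0, 0, 1], [0.2, 0.3, 1.0, 0, 1], [0.2, 0.3, 1.0, 0, 1], [0.2, 0.2, 0.6, 0, 1], [0, 0, 0, 0, 1]]])

```text
clock: 3.32
position: [561.0, -211.5, 14.7]
ee_rot: [0.395, 0.918, 0.009, -0.018]
contact_force: [0.3, 0.3, -0.1]
gripper_width: 85.5
```

```bash
python3 -c "
from h import *
go((565,-209.3,3),44)"
```

```text
t 3.3167 pos [ 561.  -211.5   14.7] F [ 0.3  0.3 -0.1] w 85.5
z [-0.0256  0.0296 -0.9992] yaw_y 43.45 j [-0.105  0.586 -0.257 -0.039 -0.757 -2.25 ]
shift cm [-0.16  0.44  1.16] turn -0.01
```

Emit:
send_rows(steps=[[[-0.2, 0.4, 0.6, -0.01, 1], [0, 0.1, 0.5, 0, 1], [0, 0, 0.2, 0, 1], [0, 0, 0, 0, 1]]])

```text
clock: 3.65
position: [567.9, -208.7, 2.3]
ee_rot: [0.389, 0.921, 0.009, -0.015]
contact_force: [-0.7, 0.2, -0.2]
gripper_width: 85.3
```

```bash
python3 -c "
from h import *
go((565,-209.3,3),44)"
```

```text
t 3.65 pos [ 567.9 -208.7    2.3] F [-0.7  0.2 -0.2] w 85.3
z [-0.0214  0.0285 -0.9994] yaw_y 44.19 j [-0.099  0.609 -0.253 -0.039 -0.734 -2.242]
shift cm [ 0.16 -0.25 -0.06] turn 0.003
```

Emit:
send_rows(steps=[[[0, -0.2, 0, 0, 0.6], [0, 0, 0, 0, 0], [0, 0, 0, 0, 0], [0, 0, 0, 0, 0], [0, 0, 0, 0, 0], [0, 0, 0, 0, 0], [0, 0, 0, 0, 0], [0, 0, 0, 0, 0]]])

```text
clock: 4.32
position: [567.3, -210.6, 4.0]
ee_rot: [0.389, 0.921, 0.009, -0.014]
contact_force: [0.1, -0.1, 0.9]
gripper_width: 21.8
```

```bash
python3 -c "
from h import *
st()"
```

```text
t 4.3167 pos [ 567.3 -210.6    4. ] F [ 0.1 -0.1  0.9] w 21.8
z [-0.018   0.0281 -0.9994] yaw_y 44.19 j [-0.102  0.605 -0.255 -0.039 -0.732 -2.239]
```

Emit:
send_rows(steps=[[[0, 0, 0, 0, 0], [0, 0, -0.5, 0, 0], [0, 0, -1, 0, 0], [0, 0, -1.5, 0, 0], [0, 0, -2, 0, 0], [0, 0, -2, 0, 0], [0, 0, 0, 0, 0]]])

```text
clock: 4.9
position: [565.8, -212.2, 75.7]
ee_rot: [0.39, 0.921, 0.009, -0.018]
contact_force: [1.0, -0.4, -2.1]
gripper_width: 21.7
```

```bash
python3 - <<'E'
from h import *
import pickle
st()
s,p,d,K,H=wrist();pickle.dump((s,p,d,K,H),open("pics/w2.pkl","wb"))
q,dd=optics.get_image("side");cv2.imwrite("pics/mix2.png",np.vstack([cv2.resize(p,(400,300)),cv2.resize(q[200:320,200:360],(400,300))]))
E
```

```text
t 4.9 pos [ 565.8 -212.2   75.7] F [ 1.  -0.4 -2.1] w 21.7
z [-0.0267  0.0298 -0.9992] yaw_y 44.13 j [-0.105  0.514 -0.197 -0.034 -0.89  -2.244]
```

View pics/mix2.png

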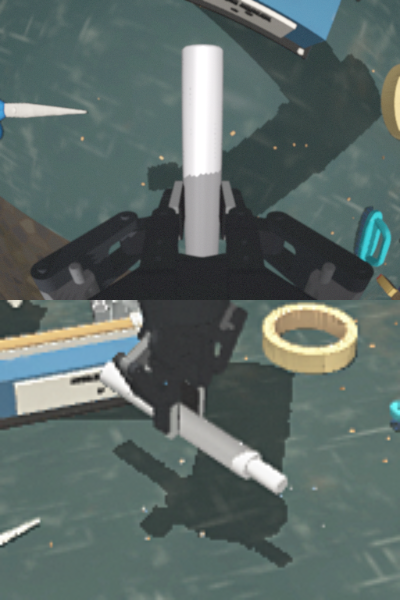

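Lifting reads −2.1 N and the bar sits square in the pads, so the grasp is sound. The spindle runs from (202,45) in the upper picture to its tip at (278,482) in the lower one. Next I'll lift, turn and look at the jig.

Emit:
send_rows(steps=[[[0, 0, -2, 0, 0], [0, 0, -2.5, -0.04, 0], [0, 0, -2.5, -0.08, 0], [0, 0, -2.5, -0.08, 0], [0, 0, -2.5, -0.08, 0], [0, 0, -2.5, -0.08, 0], [0, 0, -2.5, -0.08, 0], [0, 0, -2.5, -0.08, 0], [0, 0, -1, -0.04, 0], [0, 0, 0, 0, 0]]])

```text
clock: 5.83
position: [562.4, -215.6, 265.3]
ee_rot: [0.109, 0.993, 0.018, -0.038]
contact_force: [0.1, -0.0, -3.3]
gripper_width: 21.7
```

```bash
python3 -c "
from h import *
go((540,-100,290),90)"
```

```text
t 5.8333 pos [ 562.4 -215.6  265.3] F [ 0.1 -0.  -3.3] w 21.7
z [-0.0714  0.0448 -0.9964] yaw_y 77.37 j [-0.116  0.369  0.08  -0.037 -1.359 -1.665]
shift cm [ 4.87 10.85 -1.78] turn -0.22
```

Emit:
send_rows(steps=[[[0, 0, 0, 0, 0], [0, 0, 0, 0, 0], [0, 0, 0, 0, 0], [0, 0, 0, 0, 0]]])

```text
clock: 6.17
position: [559.8, -214.3, 258.3]
ee_rot: [0.111, 0.993, 0.02, -0.044]
contact_force: [0.4, -1.2, -2.9]
gripper_width: 21.9
```

```bash
python3 -c "
from h import *
st()"
```

```text
t 6.1667 pos [ 559.8 -214.3  258.3] F [ 0.4 -1.2 -2.9] w 21.9
z [-0.0824  0.049  -0.9954] yaw_y 77.11 j [-0.116  0.374  0.071 -0.04  -1.356 -1.668]
```

Emit:
send_rows(steps=[[[0, 0, -1, 0, 0], [0, 0, 1, 0, 0], [0, 0, -1, 0, 0], [0, 0, 1, 0, 0], [0, 0, 0, 0, 0]]])

```text
clock: 6.58
position: [558.7, -213.8, 255.7]
ee_rot: [0.112, 0.992, 0.02, -0.047]
contact_force: [-1.0, 1.3, -4.4]
gripper_width: 21.6
```

```bash
python3 -c "
from h import *
st()"
```

```text
t 6.5833 pos [ 558.7 -213.8  255.7] F [-1.   1.3 -4.4] w 21.6
z [-0.0891  0.0506 -0.9947] yaw_y 77.05 j [-0.116  0.377  0.069 -0.041 -1.358 -1.669]
```

Emit:
send_rows(steps=[[[0.6, 1.1, -0.3, -0.03, 0], [0.6, 1.1, -0.3, -0.03, 0], [0.6, 1.1, -0.3, -0.03, 0], [0.6, 1.1, -0.3, -0.03, 0], [0.6, 1.1, -0.3, -0.03, 0], [0.6, 1.1, -0.3, -0.03, 0], [0.6, 1.1, -0.3, -0.03, 0], [0.6, 1.1, -0.3, -0.03, 0], [0.3, 1.1, 0, 0, 0], [0, 0.5, 0, 0, 0]]])

```text
clock: 7.42
position: [516.0, -96.5, 296.7]
ee_rot: [-0.021, 0.999, 0.026, -0.041]
contact_force: [0.3, 0.0, -3.2]
gripper_width: 22.0
```

```bash
python3 -c "
from h import *
go((540,-100,290),90)"
```

```text
t 7.4167 pos [516.  -96.5 296.7] F [ 0.3  0.  -3.2] w 22.0
z [-0.0825  0.0492 -0.9954] yaw_y 92.28 j [ 0.09   0.22  -0.043 -0.058 -1.385 -1.606]
shift cm [-2.43 -0.48  0.45] turn 0.04
```

The arm sags a little each row under the payload, so the tool's tilt grows slowly. I'll use few, larger rows from here. Now to look at the jig.

```bash
python3 - <<'E'
from h import *
import pickle
s,p,d,K,H=wrist();pickle.dump((s,p,d,K,H),open("pics/w3.pkl","wb"));cv2.imwrite("pics/w3.png",cv2.resize(p,(800,600),interpolation=cv2.INTER_CUBIC))
E
```

```text
(no output)
```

View pics/w3.png

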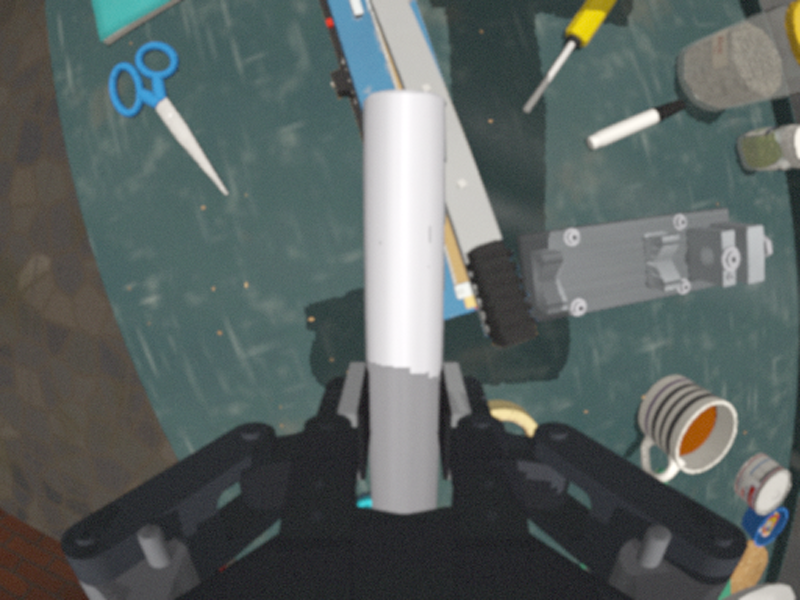

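The view shows the jig clear at (520–770, 205–325), with bolts near (571,237), (680,222), (577,307) and (683,286). The mug is at (690,430) and the sealer grip at (500,290).

```bash
python3 - <<'E'
from h import *
import pickle
s,p,d,K,H=pickle.load(open("pics/w3.pkl","rb"))
c=p[125:212,328:500];a=cv2.resize(c,None,fx=4.6,fy=4.6,interpolation=cv2.INTER_CUBIC);a=cv2.convertScaleAbs(a,alpha=1.3)
cv2.imwrite("pics/w3c.png",a);print(a.shape)
E
```

```text
(400, 791, 3)
```

View pics/w3c.png

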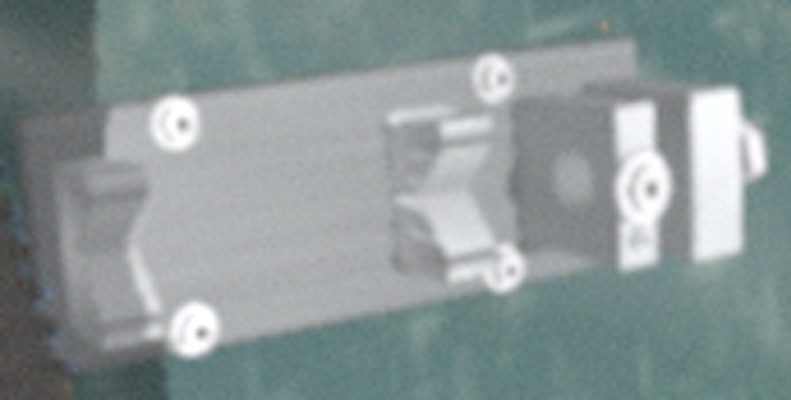

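The crop shows the rear rest at (60–160, 165–345), the front rest at (388–500, 110–280), the bush at (645,186) and the end block top at (692–742, 88–262).

```bash
python3 - <<'E'
from h import *
import pickle
np.set_printoptions(suppress=True,precision=1)
s,p,d,K,H=pickle.load(open("pics/w3.pkl","rb"))
f=lambda x,y:((x+.5)/4.6-.5+328,(y+.5)/4.6-.5+125)
pts=dict(boltA=(178,123,17),boltB=(493,79,17),boltC=(196,330,17),boltD=(503,269,17),bush=(642,186,80),
 e1=(692,90,78),e2=(740,88,78),e3=(742,250,78),e4=(695,262,78),p1=(634,40,12),p2=(22,122,12),p3=(75,370,12),
 fr1=(440,125,46),fr1b=(490,120,46),fr2=(448,275,46),fr2b=(500,258,46),rr2=(105,340,46),rr2b=(162,325,46),rr1=(88,185,46),rr1b=(145,180,46))
W={k:wplane(*f(x,y),z,s,K,H)[:2] for k,(x,y,z) in pts.items()}
for k,v in W.items(): print(k,v)
th=lambda a,b:np.degrees(np.arctan2(*(W[b]-W[a])[::-1]))
print("angles",th("boltA","boltB"),th("boltC","boltD"),th("p2","p1"))
E_=np.mean([W[k] for k in("e1","e2","e3","e4")],0)
B=np.mean([W[k] for k in("boltA","boltB","boltC","boltD")],0);F=np.mean([W[k] for k in("fr1","fr1b","fr2","fr2b")],0);Rr=np.mean([W[k] for k in("rr1","rr1b","rr2","rr2b")],0)
print("end",E_,"bolts",B,"front rest",F,"rear",Rr,"d",np.linalg.norm(F-Rr))
def ang(a,b):return np.degrees(np.arctan2(b[1]-a[1],b[0]-a[0]))
print(ang(Rr,F),ang(Rr,E_),ang(B,W["bush"]),ang(Rr,W["bush"]),ang(B,E_),np.linalg.norm(E_-Rr),np.linalg.norm(W["bush"]-Rr),np.linalg.norm(W["bush"]-E_))
Dp=cloud  # depth check from wrist not used
E
```

```text
boltA [474.1  83.4]
boltB [447.4 214.5]
boltC [544.5  97.6]
boltD [517.7 228.9]
bush [477.4 239.3]
e1 [442.3 262.3]
e2 [438.6 288.8]
e3 [496.5 300. ]
e4 [502.2 274. ]
p1 [423.9 291.5]
p2 [477.6  29.4]
p3 [560.7  55.7]
fr1 [465.7 171.1]
fr1b [462.1 192.9]
fr2 [516.7 181.5]
fr2b [509.7 204.1]
rr2 [542.6  52.2]
rr2b [537.2  71.5]
rr1 [494.   41.7]
rr1b [491.4  60.8]
angles 101.54079130137126 101.55302382687148 101.59001371763722
end [469.9 281.3] bolts [495.9 156.1] front rest [488.6 187.4] rear [516.3  56.5] d 133.7764754299203
101.96837713199908 101.66117434311293 102.54841042758866 102.01348980218509 101.73759923908588 229.4859857113258 186.86248952211767 42.64251218766574
```

```bash
cat >> h.py <<'E'
def plan(T,yaw,n,lift=0.15):
    s,R=st();d=(np.array(T)-s["position"])/10/n;R=R.copy()
    e=np.radians((np.degrees(np.arctan2(R[1,1],R[0,1]))-yaw+180)%360-180)/n
    for i in range(n):
        print((R.T@(d+[0,0,lift])).round(1).tolist(),round(e,3));R=R@Ro.from_rotvec([0,0,e]).as_matrix()
E
python3 -c "
from h import *
plan((504.5,110,285),191.6,14)"
```

```text
t 7.4667 pos [516.4 -96.3 296.9] F [ 0.1  0.3 -1.8] w 21.8
z [-0.082   0.0493 -0.9954] yaw_y 92.31 j [ 0.091  0.221 -0.043 -0.058 -1.385 -1.606]
[0.0, 1.5, 0.0] -0.124
[-0.2, 1.5, 0.0] -0.124
[-0.3, 1.4, 0.0] -0.124
[-0.5, 1.4, 0.0] -0.124
[-0.7, 1.3, 0.0] -0.124
[-0.8, 1.2, 0.0] -0.124
[-1.0, 1.1, 0.0] -0.124
[-1.1, 1.0, 0.0] -0.124
[-1.2, 0.8, 0.0] -0.124
[-1.3, 0.7, 0.0] -0.124
[-1.4, 0.5, 0.0] -0.124
[-1.4, 0.3, 0.0] -0.124
[-1.5, 0.2, 0.0] -0.124
[-1.5, -0.0, 0.0] -0.124
```

Emit:
send_rows(steps=[[[0, 1.5, 0, -0.124, 0], [-0.2, 1.5, 0, -0.124, 0], [-0.3, 1.4, 0, -0.124, 0], [-0.5, 1.4, 0, -0.124, 0], [-0.7, 1.3, 0, -0.124, 0], [-0.8, 1.2, 0, -0.124, 0], [-1.0, 1.1, 0, -0.124, 0], [-1.1, 1.0, 0, -0.124, 0], [-1.2, 0.8, 0, -0.124, 0], [-1.3, 0.7, 0, -0.124, 0]]])

```text
clock: 8.3
position: [506.8, 54.6, 301.9]
ee_rot: [-0.603, 0.796, 0.044, -0.021]
contact_force: [-0.3, 0.8, -1.2]
gripper_width: 21.4
```

```bash
python3 -c "
from h import *
plan((504.5,110,240),191.6,5)"
```

```text
t 8.3 pos [506.8  54.6 301.9] F [-0.3  0.8 -1.2] w 21.4
z [-0.0864  0.0456 -0.9952] yaw_y 164.29 j [ 0.38   0.186 -0.067 -0.076 -1.381 -0.638]
[-1.0, 0.2, 1.1] -0.095
[-1.0, 0.1, 1.1] -0.095
[-1.1, 0.0, 1.1] -0.095
[-1.1, -0.1, 1.1] -0.095
[-1.0, -0.2, 1.1] -0.095
```

Emit:
send_rows(steps=[[[-1.1, 0.2, 0, -0.095, 0], [-1.1, 0.1, 0.1, -0.095, 0], [-1.1, 0, 0.3, -0.095, 0], [-1.1, -0.1, 1, -0.095, 0], [-1.1, -0.2, 1, -0.095, 0], [0, 0, 0, 0, 0]]])

```text
clock: 8.8
position: [510.0, 115.4, 278.1]
ee_rot: [0.782, -0.621, -0.048, 0.01]
contact_force: [-0.5, -0.1, -2.7]
gripper_width: 21.7
```

```bash
python3 -c "
from h import *
plan((504.5,110,100),191.6,8,0)"
```

```text
t 8.8 pos [510.  115.4 278.1] F [-0.5 -0.1 -2.7] w 21.7
z [-0.0871  0.044  -0.9952] yaw_y -166.79 j [ 0.485  0.219 -0.082 -0.082 -1.327 -0.235]
[0.2, -0.1, 2.2] 0.004
[0.2, -0.1, 2.2] 0.004
[0.2, -0.1, 2.2] 0.004
[0.2, -0.1, 2.2] 0.004
[0.2, -0.1, 2.2] 0.004
[0.2, -0.1, 2.2] 0.004
[0.2, -0.1, 2.2] 0.004
[0.2, -0.1, 2.2] 0.004
```

Emit:
send_rows(steps=[[[0.2, -0.1, 2.2, 0.004, 0], [0.2, -0.1, 2.2, 0.004, 0], [0.2, -0.1, 2.2, 0.004, 0], [0.2, -0.1, 2.2, 0.004, 0], [0.2, -0.1, 2.2, 0.004, 0], [0.2, -0.1, 2.2, 0.004, 0], [0.2, -0.1, 2.0, 0.004, 0], [0.2, -0.1, 1.0, 0, 0], [0, 0, 0, 0, 0]]])

```text
clock: 9.55
position: [512.1, 105.5, 111.4]
ee_rot: [0.768, -0.639, -0.044, 0.01]
contact_force: [-0.1, -0.2, -3.0]
gripper_width: 21.7
```

```bash
python3 - <<'E'
from h import *
import pickle
plan((504.5,110,100),191.6,2,0)
s,p,d,K,H=wrist();pickle.dump((s,p,d,K,H),open("pics/w4.pkl","wb"))
q,dd=optics.get_image("side");r,_=optics.get_image("scene")
cv2.imwrite("pics/mix4.png",np.hstack([cv2.resize(r[140:240,140:290],(400,267)),cv2.resize(q[120:230,200:350],(400,293))[:267]]))
np.save("pics/side4.npy",dd)
E
```

```text
t 9.55 pos [512.1 105.5 111.4] F [-0.1 -0.2 -3. ] w 21.7
z [-0.0805  0.0409 -0.9959] yaw_y -169.41 j [ 0.469  0.37  -0.32  -0.091 -0.937 -0.231]
[-0.3, 0.3, 0.6] -0.009
[-0.3, 0.3, 0.6] -0.009
```

View pics/mix4.png

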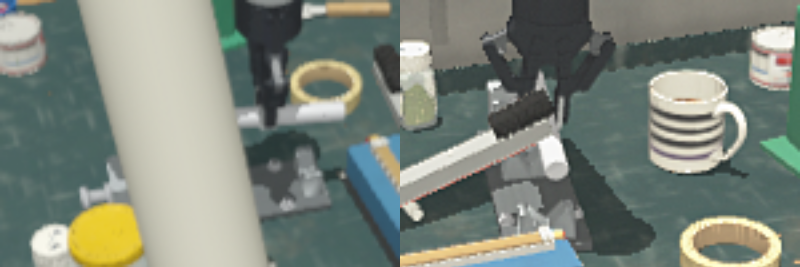

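The scene view shows the bar held above the jig, level to within a few degrees. The side view shows its thick end at (553,160), between the jig and the mug and clear of the sealer grip at (520,115). I'll go down.

Emit:
send_rows(steps=[[[-0.2, 0.2, 1.5, -0.01, 0], [-0.2, 0.2, 1.5, -0.005, 0], [-0.2, 0.2, 1.5, 0, 0], [0, 0, 0.5, 0, 0], [0, 0, 0, 0, 0]]])

```text
clock: 10.12
position: [510.8, 116.5, 73.1]
ee_rot: [0.774, -0.632, -0.037, -0.002]
contact_force: [0.0, -0.2, -2.4]
gripper_width: 21.6
```

```bash
python3 - <<'E'
from h import *
plan((504.5,110,45),191.6,2,0)
E
```

```text
t 10.1167 pos [510.8 116.5  73.1] F [ 0.  -0.2 -2.4] w 21.6
z [-0.0548  0.0504 -0.9972] yaw_y -168.38 j [ 0.491  0.41  -0.374 -0.097 -0.814 -0.222]
[0.3, 0.3, 1.4] 0.0
[0.3, 0.3, 1.4] 0.0
```

Emit:
send_rows(steps=[[[0.3, 0.4, 0.2, 0, 0], [0.2, 0.3, 0.2, 0, 0], [0, 0.1, 0, 0, 0], [0, 0, 0, 0, 0]]])

```text
clock: 10.45
position: [506.2, 110.4, 73.1]
ee_rot: [0.774, -0.632, -0.035, -0.006]
contact_force: [-0.3, -0.6, -2.1]
gripper_width: 21.7
```

```bash
python3 - <<'E'
from h import *
plan((504.5,110,45),191.6,2,0)
E
```

```text
t 10.45 pos [506.2 110.4  73.1] F [-0.3 -0.6 -2.1] w 21.7
z [-0.0475  0.053  -0.9975] yaw_y -168.34 j [ 0.485  0.399 -0.394 -0.097 -0.798 -0.215]
[0.1, 0.0, 1.4] 0.001
[0.1, 0.0, 1.4] 0.001
```

Emit:
send_rows(steps=[[[0.1, 0.1, 1.2, 0, 0], [0.1, 0.1, 1.0, 0, 0], [0.1, 0, 0.7, 0, 0], [0, 0, 0, 0, 0]]])

```text
clock: 10.78
position: [505.3, 108.8, 45.2]
ee_rot: [0.774, -0.632, -0.034, -0.008]
contact_force: [-0.5, -0.9, -2.7]
gripper_width: 21.7
```

```bash
python3 - <<'E'
from h import *
plan((504.5,110,40),191.6,1,0)
E
```

```text
t 10.7833 pos [505.3 108.8  45.2] F [-0.5 -0.9 -2.7] w 21.7
z [-0.0419  0.0552 -0.9976] yaw_y -168.34 j [ 0.484  0.436 -0.424 -0.103 -0.725 -0.203]
[-0.1, 0.0, 0.5] 0.001
```

Perfectly placed, with contact about to begin. I'll press down gently.

Emit:
send_rows(steps=[[[0, 0, 0.4, 0, 0], [0, 0, 0.5, 0, 0], [0, 0, 0.5, 0, 0], [0, 0, 0.5, 0, 0]]])

```text
clock: 11.12
position: [505.2, 109.9, 36.1]
ee_rot: [0.777, -0.629, -0.033, -0.006]
contact_force: [-14.0, -3.1, 43.6]
gripper_width: 21.7
```

```bash
python3 - <<'E'
from h import *
s,R=st();print(s["wrist_torque"])
E
```

```text
t 11.1167 pos [505.2 109.9  36.1] F [-14.   -3.1  43.6] w 21.7
z [-0.0439  0.051  -0.9977] yaw_y -167.9 j [ 0.487  0.452 -0.43  -0.101 -0.707 -0.199]
[-0.60721895  4.16874088  0.01390677]
```

Emit:
send_rows(steps=[[[0, 0, 0, 0, 0], [0, 0, 0, 0, 0]]])

```text
clock: 11.28
position: [505.6, 110.0, 39.4]
ee_rot: [0.777, -0.628, -0.032, -0.007]
contact_force: [-0.2, -0.3, -2.3]
gripper_width: 22.0
```

```bash
python3 - <<'E'
from h import *
import pickle
np.set_printoptions(suppress=True,precision=2)
s,R=st();print(s["wrist_torque"])
s,p,d,K,H=wrist();pickle.dump((s,p,d,K,H),open("pics/w5.pkl","wb"));cv2.imwrite("pics/w5.png",cv2.resize(p,(640,480)))
E
```

```text
t 11.2833 pos [505.6 110.   39.4] F [-0.2 -0.3 -2.3] w 22.0
z [-0.04  0.05 -1.  ] yaw_y -167.83 j [ 0.49  0.45 -0.43 -0.1  -0.71 -0.2 ]
[-0.12 -0.08 -0.  ]
```

View pics/w5.png

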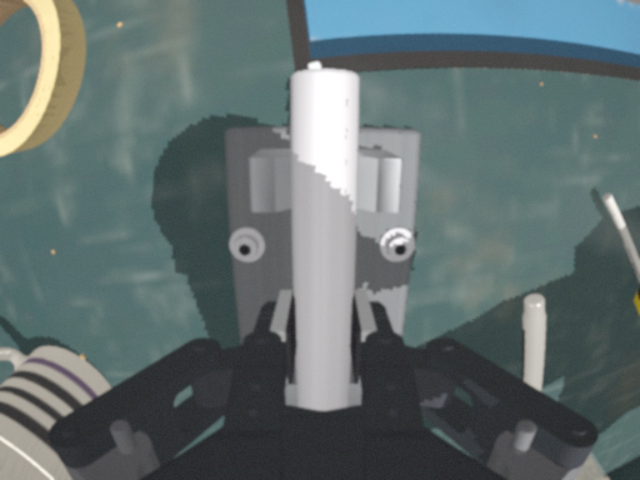

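The wrist view shows the bar centred over the rear rest (rest 250–400, bar centre about 325) and parallel to the plate. The mug is at lower left. I'll check the bar's pitch from depth, and the mug clearance.

```bash
python3 - <<'E'
from h import *
import pickle
np.set_printoptions(suppress=True,precision=1)
s,p,d,K,H=pickle.load(open("pics/w5.pkl","rb"))
def pt(u,v):
    c,r=wray(u,v,s,K,H);R=Ro.from_quat(s["ee_rot"]).as_matrix()
    ax=R@H[:3,2];return c+r*d[v,u]/(r@ax)
u_=np.array([-.2011,.9796]);seat=np.array([499.1,138.4])
for v in range(60,320,20):
    P=np.array([pt(u,v) for u in range(248,272) if d[v,u]>0])
    k=P[P[:,2]>P[:,2].max()-3] if len(P) else P
    m=P.mean(0);q=P[np.argsort(-P[:,2])[:6]].mean(0);print(v,q,"along",(q[:2]-seat)@u_,"lat",(m[:2]-seat)@[.9796,.2011])
# mug
s3,p3,d3,K,H=pickle.load(open("pics/w3.pkl","rb"))
print("mug rim centre",wplane(700/1.5625,430/1.5625,90,s3,K,H))
S=cloud("side",np.load("pics/side0.npy"));M=S[148:185,290:330].reshape(-1,3);M=M[(M[:,2]>20)&(M[:,2]<100)&(M[:,1]<320)];print(np.percentile(M,[2,50,98],axis=0))
E
```

```text
60 [524.3  19.3  57.5] along -121.78537372198636 lat 1.7091413663736106
80 [522.9  27.3  57.9] along -113.59665690813083 lat 1.6290104137034687
100 [522.1  35.4  58.1] along -105.49829240007983 lat 1.5508731755825402
120 [519.5  43.2  58.2] along -97.39538779406702 lat 1.4787000053517227
140 [517.9  51.1  58.6] along -89.24269181365605 lat 1.399545238286296
160 [516.2  59.3  58.8] along -80.91140198348538 lat 1.311194775034265
180 [514.4  67.7  59. ] along -72.34216764494315 lat 1.229639917292507
200 [513.3  76.5  59.3] along -63.44533668586049 lat 1.1286577760710934
220 [510.1  85.5  59.4] along -54.03079811408018 lat 1.0352023823036813
240 [509.5  95.3  59.9] along -44.29546090091203 lat 0.9240675249451816
260 [507.1 105.4  60.5] along -33.89696221187329 lat 0.8149208609650661
280 [504.1 116.7  60.7] along -22.31128662203291 lat 0.6898846561457482
300 [500.9 128.6  61.3] along -9.938621378041974 lat 0.5486878148966795
mug rim centre [658.4 234.   90. ]
[[627.4 202.1  22.1]
 [671.3 215.   64.8]
 [725.3 290.6  90.5]]
```

```bash
cat >> h.py <<'E'
def bar(v0=60,v1=320,N=20):
    s,p,d,K,H=wrist();R=Ro.from_quat(s["ee_rot"]).as_matrix();ax=R@H[:3,2]
    u_=np.array([-.2011,.9796]);seat=np.array([499.1,138.4]);A=[]
    for v in range(v0,v1,N):
        P=[]
        for u in range(244,276):
            if d[v,u]>0:
                c,r=wray(u,v,s,K,H);P.append(c+r*d[v,u]/(r@ax))
        P=np.array(P);q=P[np.argsort(-P[:,2])[:6]].mean(0);A.append([(q[:2]-seat)@u_,q[2],(P.mean(0)[:2]-seat)@[.9796,.2011]])
    A=np.array(A);g=(A[:,1]>48)&(A[:,1]<75);A=A[g];c=np.polyfit(A[:,0],A[:,1],1);l=np.polyfit(A[:,0],A[:,2],1)
    print("top z at rear rest %.1f front rest %.1f slope %.3f; lat rear %.1f front %.1f; rearmost along %.1f"%(np.polyval(c,-83),np.polyval(c,50),c[0],np.polyval(l,-83),np.polyval(l,50),A[0,0]))
E
```

Emit:
send_rows(steps=[[[0, 0, 0.3, 0, 0], [0, 0, 0.3, 0, 0], [0, 0, 0.3, 0, 0], [0, 0, 0.3, 0, 0]]])

```text
clock: 11.67
position: [505.1, 110.0, 36.2]
ee_rot: [0.779, -0.627, -0.032, -0.005]
contact_force: [-8.7, -2.3, 26.4]
gripper_width: 21.8
```

```bash
python3 - <<'E'
from h import *
s,R=st();bar()
E
```

```text
t 11.6667 pos [505.1 110.   36.2] F [-8.7 -2.3 26.4] w 21.8
z [-0.0444  0.0476 -0.9979] yaw_y -167.61 j [ 0.489  0.452 -0.431 -0.097 -0.707 -0.2  ]
top z at rear rest 57.5 front rest 57.0 slope -0.004; lat rear 1.2 front -0.9; rearmost along -121.3
```

Under the press the bar lies level in both V rests (tops 57.5 and 57.0 mm, against 57 expected). Now the slide, with a light downward hold.

Emit:
send_rows(steps=[[[-0.3, 0.05, 0.15, 0.004, 0], [-0.4, 0.05, 0.15, 0.004, 0], [-0.4, 0.05, 0.15, 0.004, 0], [-0.4, 0, 0.15, 0, 0], [-0.4, 0, 0.15, 0, 0]]])

```text
clock: 12.13
position: [502.9, 120.5, 36.3]
ee_rot: [0.777, -0.629, -0.027, 0.0]
contact_force: [-1.4, -11.3, 14.9]
gripper_width: 21.8
```

```bash
cat >> h.py <<'E'
def rep():
    s,R=st();u=np.array([-.2011,.9796]);n=np.array([.9796,.2011]);F=s["contact_force"]
    print("along TCP",(s["position"][:2]-[499.1,138.4])@u,"Fpush",-F[:2]@u,"Flat",F[:2]@n,"Fz",F[2]);bar()
E
python3 -c "
from h import *
rep()"
```

```text
t 12.1333 pos [502.9 120.5  36.3] F [ -1.4 -11.3  14.9] w 21.8
z [-0.0421  0.0333 -0.9986] yaw_y -167.94 j [ 0.518  0.451 -0.438 -0.077 -0.703 -0.249]
along TCP -18.282437107232738 Fpush 10.75525797065949 Flat -3.5909381849750805 Fz 14.947073561020504
top z at rear rest 57.7 front rest 57.3 slope -0.003; lat rear 1.0 front -0.3; rearmost along -110.3
```

Emit:
send_rows(steps=[[[-0.4, 0.05, 0.1, 0, 0], [-0.4, 0.05, 0.1, 0, 0], [-0.4, 0, 0.1, 0, 0], [-0.4, 0, 0.1, 0, 0], [-0.4, 0, 0.1, 0, 0]]])

```text
clock: 12.6
position: [500.6, 131.4, 36.4]
ee_rot: [0.778, -0.628, -0.022, 0.006]
contact_force: [0.4, -9.1, 11.5]
gripper_width: 21.9
```

```bash
python3 -c "
from h import *
rep()"
```

```text
t 12.6 pos [500.6 131.4  36.4] F [ 0.4 -9.1 11.5] w 21.9
z [-0.0421  0.019  -0.9989] yaw_y -167.85 j [ 0.547  0.453 -0.442 -0.059 -0.703 -0.29 ]
along TCP -7.14394351760255 Fpush 8.961832038674467 Flat -1.4814111416783309 Fz 11.494221511913265
top z at rear rest 57.9 front rest 57.2 slope -0.005; lat rear 1.2 front -0.3; rearmost along -99.1
```

Emit:
send_rows(steps=[[[-0.4, 0, 0.1, 0, 0], [-0.4, 0, 0.1, 0, 0], [-0.4, 0, 0.1, 0, 0]]])

```text
clock: 12.9
position: [499.3, 137.6, 36.4]
ee_rot: [0.778, -0.628, -0.02, 0.01]
contact_force: [1.6, -11.6, 10.8]
gripper_width: 22.1
```

```bash
python3 -c "
from h import *
rep()"
```

```text
t 12.9 pos [499.3 137.6  36.4] F [  1.6 -11.6  10.8] w 22.1
z [-0.0436  0.0094 -0.999 ] yaw_y -167.82 j [ 0.563  0.454 -0.443 -0.048 -0.706 -0.314]
along TCP -0.8069719246094341 Fpush 11.646829224563618 Flat -0.7609446753724192 Fz 10.772768529466646
top z at rear rest 57.8 front rest 57.4 slope -0.002; lat rear 1.3 front -0.2; rearmost along -92.8
```

Emit:
send_rows(steps=[[[-0.4, 0, 0.1, 0, 0], [-0.4, 0, 0.1, 0, 0]]])

```text
clock: 13.12
position: [498.6, 140.7, 36.4]
ee_rot: [0.778, -0.628, -0.018, 0.014]
contact_force: [1.7, -13.0, 11.2]
gripper_width: 21.4
```

```bash
python3 -c "
from h import *
rep()"
```

```text
t 13.1167 pos [498.6 140.7  36.4] F [  1.7 -13.   11.2] w 21.4
z [-0.0448  0.0012 -0.999 ] yaw_y -167.79 j [ 0.573  0.456 -0.443 -0.039 -0.709 -0.33 ]
along TCP 2.298812433180755 Fpush 13.099914634383806 Flat -0.9342944797021333 Fz 11.247277225046632
top z at rear rest 57.8 front rest 57.6 slope -0.002; lat rear 1.4 front -0.1; rearmost along -89.5
```

Emit:
send_rows(steps=[[[-0.4, 0, 0.08, 0, 0], [-0.4, 0, 0.08, 0, 0]]])

```text
clock: 13.33
position: [498.0, 143.4, 36.4]
ee_rot: [0.778, -0.628, -0.016, 0.017]
contact_force: [2.0, -13.4, 10.5]
gripper_width: 22.0
```

```bash
python3 -c "
from h import *
rep()"
```

```text
t 13.3333 pos [498.  143.4  36.4] F [  2.  -13.4  10.5] w 22.0
z [-0.0461 -0.0068 -0.9989] yaw_y -167.8 j [ 0.582  0.457 -0.444 -0.03  -0.712 -0.346]
along TCP 5.158136810291024 Fpush 13.50491564593073 Flat -0.7705653604311878 Fz 10.452856953351537
top z at rear rest 57.8 front rest 57.5 slope -0.003; lat rear 1.5 front -0.1; rearmost along -86.6
```

Emit:
send_rows(steps=[[[-0.4, 0, 0.06, 0, 0], [-0.4, 0, 0.06, 0, 0]]])

```text
clock: 13.55
position: [497.4, 146.3, 36.4]
ee_rot: [0.778, -0.628, -0.014, 0.021]
contact_force: [2.7, -12.2, 8.3]
gripper_width: 21.9
```

```bash
python3 -c "
from h import *
rep()"
```

```text
t 13.55 pos [497.4 146.3  36.4] F [  2.7 -12.2   8.3] w 21.9
z [-0.0474 -0.0146 -0.9988] yaw_y -167.82 j [ 0.591  0.459 -0.444 -0.022 -0.716 -0.361]
along TCP 8.033854987809192 Fpush 12.470010875792246 Flat 0.17113610648490038 Fz 8.317337150296972
top z at rear rest 57.7 front rest 57.6 slope -0.001; lat rear 1.5 front 0.0; rearmost along -83.7
```

Emit:
send_rows(steps=[[[-0.4, 0, 0.06, 0, 0], [-0.4, 0, 0.06, 0, 0]]])

```text
clock: 13.77
position: [497.2, 147.2, 36.4]
ee_rot: [0.778, -0.628, -0.011, 0.026]
contact_force: [6.5, -21.1, 7.0]
gripper_width: 21.7
```

```bash
cat >> h.py <<'E'
def rear(f=None):
    # thick end: topmost bright row at the bar's centre column, ray onto z=45+~6
    if f:
        import pickle;s,p,d,K,H=pickle.load(open(f,"rb"))
    else: s,p,d,K,H=wrist()
    R=Ro.from_quat(s["ee_rot"]).as_matrix();ax=R@H[:3,2];u_=np.array([-.2011,.9796])
    for u in(256,260,264):
        z=[]
        for v in range(20,130):
            c,r=wray(u,v,s,K,H);z.append(c+r*d[v,u]/(r@ax))
        z=np.array(z);i=np.argmax(z[:,2]>50);print("rear edge row",20+i,"along",((z[i,:2]-[499.1,138.4])@u_).round(1),"vs TCP",((z[i,:2]-s["position"][:2])@u_).round(1))
E
python3 -c "
from h import *
rep();rear();rear('pics/w5.pkl')"
```

```text
t 13.7667 pos [497.2 147.2  36.4] F [  6.5 -21.1   7. ] w 21.7
z [-0.0492 -0.0259 -0.9985] yaw_y -167.8 j [ 0.597  0.461 -0.445 -0.01  -0.72  -0.377]
along TCP 9.030727661589953 Fpush 21.983061693905206 Flat 2.104364549901617 Fz 6.954197748172333
top z at rear rest 57.7 front rest 57.6 slope -0.001; lat rear 1.6 front -0.0; rearmost along -82.7
rear edge row 55 along -85.2 vs TCP -94.1
rear edge row 55 along -85.2 vs TCP -94.2
rear edge row 55 along -85.2 vs TCP -94.2
rear edge row 20 along -139.6 vs TCP -110.4
rear edge row 20 along -140.2 vs TCP -111.0
rear edge row 20 along -139.7 vs TCP -110.6
```

The push jumped from 12.5 N to 22 N with almost no travel, so this is the solid stop. It sits within the expected ±6 mm setting range. Easing to about 15 N.

Emit:
send_rows(steps=[[[-0.3, 0, 0.06, 0, 0], [-0.28, 0, 0.06, 0, 0]]])

```text
clock: 14.03
position: [497.3, 147.0, 36.4]
ee_rot: [0.778, -0.628, -0.009, 0.029]
contact_force: [2.3, -10.6, 10.7]
gripper_width: 21.5
```

```bash
python3 -c "
from h import *
rep();rear()
for i in range(4): optics.get_image('side')
rep()"
```

```text
t 14.0333 pos [497.3 147.   36.4] F [  2.3 -10.6  10.7] w 21.5
z [-0.0505 -0.0335 -0.9982] yaw_y -167.87 j [ 0.6    0.462 -0.446 -0.001 -0.723 -0.387]
along TCP 8.767980212515058 Fpush 10.7979091558078 Flat 0.10334789755035878 Fz 10.728721504213599
top z at rear rest 57.7 front rest 57.5 slope -0.001; lat rear 1.6 front 0.1; rearmost along -82.9
rear edge row 56 along -84.8 vs TCP -93.6
rear edge row 47 along -59.8 vs TCP -68.5
rear edge row 56 along -84.9 vs TCP -93.7
t 14.3333 pos [497.2 147.   36.4] F [  3.4 -11.8   9. ] w 21.8
z [-0.0505 -0.0335 -0.9982] yaw_y -167.86 j [ 0.6    0.462 -0.446 -0.001 -0.723 -0.387]
along TCP 8.788918395941735 Fpush 12.274729056334218 Flat 0.9538080219239292 Fz 9.049033772078538
top z at rear rest 57.9 front rest 57.4 slope -0.004; lat rear 1.6 front 0.1; rearmost along -82.8
```

Emit:
send_rows(steps=[[[-0.42, 0, 0.05, 0, 0], [-0.38, 0, 0.05, 0, 0]]])

```text
clock: 14.55
position: [497.1, 147.0, 36.4]
ee_rot: [0.778, -0.627, -0.006, 0.034]
contact_force: [5.5, -16.3, 8.3]
gripper_width: 21.5
```

```bash
python3 -c "
from h import *
rep()
for i in range(4): optics.get_image('side')
rep();rear()"
```

```text
t 14.55 pos [497.1 147.   36.4] F [  5.5 -16.3   8.3] w 21.5
z [-0.0523 -0.0451 -0.9976] yaw_y -167.82 j [ 0.605  0.465 -0.447  0.011 -0.728 -0.4  ]
along TCP 8.860837933830052 Fpush 17.07320483376001 Flat 2.106501000360069 Fz 8.320546679951876
top z at rear rest 57.7 front rest 57.6 slope -0.001; lat rear 1.5 front 0.1; rearmost along -82.8
t 14.8 pos [497.1 147.1  36.4] F [  5.1 -16.4   8.2] w 21.7
z [-0.0523 -0.0448 -0.9976] yaw_y -167.82 j [ 0.605  0.465 -0.447  0.011 -0.728 -0.4  ]
along TCP 8.872733528551718 Fpush 17.099682834465114 Flat 1.6732899627062305 Fz 8.220914234509674
top z at rear rest 58.0 front rest 57.4 slope -0.005; lat rear 1.6 front 0.0; rearmost along -82.7
rear edge row 55 along -85.3 vs TCP -94.2
rear edge row 55 along -85.2 vs TCP -94.1
rear edge row 55 along -85.5 vs TCP -94.4
```

```bash
python3 -c "
from h import *
a,_=optics.get_image('side');b,_=optics.get_image('scene')
cv2.imwrite('pics/fin.png',np.hstack([cv2.resize(a[100:260,130:400],(400,237)),cv2.resize(b[120:278,120:387],(400,237))]));rep()"
```

```text
t 15.0 pos [497.1 147.   36.4] F [  6.1 -16.8   7.7] w 21.5
z [-0.0523 -0.0448 -0.9976] yaw_y -167.82 j [ 0.605  0.465 -0.447  0.011 -0.728 -0.4  ]
along TCP 8.841073088751617 Fpush 17.7075902820124 Flat 2.566198890650452 Fz 7.707760902665899
top z at rear rest 57.8 front rest 57.5 slope -0.003; lat rear 1.6 front 0.1; rearmost along -82.8
```

View pics/fin.png

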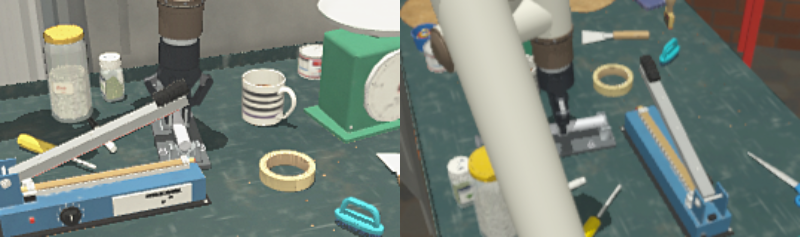

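The picture shows the bar in the rests at (180,130) in the left half, with the mug (265,95), tape roll (287,170) and spice jar (112,78) standing undisturbed. The push has been steady for 0.45 s, so I'm handing in.

```bash
python3 -c "
from bench import job
print(job.job_done())"
```

```text
the job is handed in; nothing more can be done
None
```

The spindle is seated in both V rests with its thin end through the bore. It is hard against the stop, and I handed the job in at about 15 s with the arm still gripping and pushing.

**Stop:** in the last few millimetres the push held around 12–13 N, then rose to 22 N over about 1 mm of travel. That puts the spindle about 5–6 mm past the middle setting, near the top of the plunger's ±6 mm range.

**Push:** it read 17.1–17.7 N at the wrist over the last 0.45 s, with the spindle not moving. That is a little over the 15 N you asked for, and part of it is friction in the rests. A downward hold of about 8 N keeps the spindle in the rests.

**Level and alignment:** the top of the bar measured 57.8 mm at the rear rest and 57.5 mm at the front, against 57 mm when seated. That is within the 2 mm camera calibration. The camera also reads the rear end 1.6 mm to one side, also within calibration.

**Bystanders:** the mug, tape roll and spice jar stand undisturbed in the last picture. I judged that by eye and did not measure it.

**Things to know:**
- The tool is tilted about 4 degrees because the arm sagged under the load.
- While seating the spindle, the press on the rests reached about 44 N for a moment. It went through the gripped spindle, not the gripper's body.

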